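# Walk the vial block up to the chiller stop

### The arm

A 7-joint arm with a two-finger parallel gripper is mounted at the origin on a cart in front of the work surface, level with it; the furniture and walls round the work are solid. World frame = base frame: x ahead of the robot, y to its left, z up, the work surface at z = 0. Lengths are in m, angles in rad, forces in N, time in s.
With the tool pointing down it reaches from about 0.4 to 0.9 m from the base axis. Payload 5.5 kg.
Tool frame: the origin (TCP) lies midway between the tips of the shut fingers; the grasp point (between the pads) lies 19 mm behind it (manip.grip_depth is the distance from the TCP to the grasp point, in m); z points along the fingers, y is the line along which they close (so a half turn about z gives the same grasp; the last joint's range is limited). The gripper opens to 92 mm and grips with 3 to 60 N. Pads are 19 mm wide; open, the fingers measure 130 mm over their backs; the gripper's body (75 mm by 190 mm) begins 47 mm behind the grasp point.
Start: joints at [1.562, 0.501, -0.427, 1.55, 0.221, 1.138, -0.21], TCP at [0.175, -0.626, 0.227] pointing down, gripper open.
Joint ranges: [-2.88, 2.88], [-0.31, 2.03], [-1.54, 1.56], [0.2, 2.42], [-1.41, 4.55], [0.19, 2.02], [-2.57, 2.57]. Speed limits (rad/s): [2.57, 2.57, 3.14, 3.14, 3.14, 3.14, 3.14].

### API

Orientations are given as a unit quaternion [x, y, z, w].
In Python, from bench import manip, effector, viewer gives the robot as it stands. Calls block until the motion is done:
- manip.move_pose(position, orientation): joint-space move of the TCP to a pose.
- manip.servo_line(position, ori=None, vel=0.15): straight line of the TCP; ori=None keeps the orientation; vel is the mean speed in m/s.
- manip.movej(angles): joint-space move.
- effector.open_jaws() and effector.close(f_grip=None): open the fingers fully, or close them until they stop; f_grip is the grip in N (None keeps the last).
- manip.sleep(seconds).
- manip.solve_ik(position, orientation): joint angles nearest the present ones, or None.
- viewer.get_image(name): name is "scene" or "top" or "wrist"; returns the picture (384x512x3 uint8, red, green, blue); there is no depth.
- viewer.get_calibration(name): a dict with "vfov" (degrees; the focal length in pixels is half the picture's height over the tangent of half this angle, whatever the lens; pixels are square), "cx", "cy" (the principal point, pixels), "eye" and "attitude" of the camera in the world. Camera axes: x right, y down, z forward; pixel columns grow to the right and rows downward; lengths in m; the calibration is good to about 2 mm. The wrist camera is an equidistant fisheye: a pixel r from the principal point sees the ray r / f radians off the axis. A picture is of the moment at which its call begins: read the wrist's pose just before it. get_calibration takes no time and is no camera call; for the wrist camera it gives the pose at the moment of the call.
A pose or a line that the arm cannot do raises manip.PlanningError and nothing moves.
- manip.hand_in(): hands the job in; it is judged then, once.
Readings, each from a call of its own:
- manip.current_clock(): time.
- manip.current_q(): joint angles.
- manip.current_joint_velocities(): joint speeds.
- manip.current_tau(): joint torques, N m.
- manip.current_tool_pos(): TCP position.
- manip.current_tcp_rot(): TCP orientation.
- manip.current_force(): force on the tool from outside, world axes, zero at the start.
- manip.current_wrist_torque(): the same for the moment, N m.
- manip.current_finger_gap(): finger opening in m.
- manip.current_gripper_force(): force on a finger pad.
Only numpy, scipy, OpenCV 4.12 (cv2) and the standard library are available. Lean on these libraries where they do the work, as an engineer would, in place of code of your own. Each camera call takes 0.05 s, during which the arm holds its last target. There are 200 camera calls.

### The job

Using only pushes of the fingertips, nudge alternate corners of the heavy aluminium vial block to walk it round until its copper side rests flat against the copper face of the chiller stop, with the whole block between the stop's two yellow marks. Square the block up before it meets the stop (do not drive a corner into it), do not lift or tip the block or take the vials out, and leave everything else where it stands. Finish with the hand clear.

Things in the scene. Friction and masses are not known exactly. Their poses are not given: they have to be found in the camera images.
- block: Bare aluminium vial block, 100 (x) x 150 (y) x 50 (z) mm, about 0.9 kg (0.7 to 1.1; sliding it takes up to about 14 N, pushing on against the stop more), loose on the worktop, six wells on top, two vials reach 70 mm up. Origin: centre of underside. +x: side with the copper plate (face 50 mm from the origin). The opposite side (-x, robot side, small blue tag) and the ends (y = +-75 mm) are flat bare metal to push on.
- block_plate_left (a point): Point on the block's copper face near its +y end: 50 mm along x, +70 mm along y of the block, 25 mm up.
- block_plate_right (a point): Point on the block's copper face near its -y end: 50 mm along x, -70 mm along y of the block, 25 mm up.
- stop: Chiller stop, fixed: upright plate 280 mm long (y), 46 mm high, copper face towards the robot, grey fins behind (45 mm deep). Origin: on the plane of the copper face, mid-length, at worktop level. y runs along the face, +x through it to the fins, away from the robot; the block belongs on the -x side. Two yellow marks on the face, inner edges at y = +100 and -100 mm.
- vial_1: Small vial with a red cap, 25 mm diameter, 56 mm tall, standing loose in a well of the block; origin at the centre of its underside, 14 mm above the block's underside. Stays in the well.
- vial_2: Small vial with a blue cap, 25 mm diameter, 56 mm tall, standing loose in another well of the block; origin as for the other vial. Stays in the well.
- dropper_b: Brown dropper bottle, 31 mm diameter, 99 mm tall, left of the work; origin at the centre of its underside. Bystander.
- tube_c: Sample tube with an orange-red cap, 34 mm diameter, 114 mm tall, standing left of the work; origin at the centre of its underside. Bystander.
- tape_roll: Green tape roll lying flat, 78 mm diameter, 19 mm high, right of the work; origin at the centre of its underside. Bystander.
- slide_box: Dark blue slide box, 62 x 87 x 33 mm, right of the work; origin at the centre of its underside. Bystander.

How it is judged:
At the end, for the whole second after the job is handed in: The block stands still and flat on the worktop, both ends of its copper face within 4 mm of the stop's face, its centre within 25 mm of the middle of the stop (block wholly between the yellow marks), both vials down in their wells (x of each of block_plate_left, block_plate_right in the frame of stop above -0.004 m and y of block in the frame of stop between -0.025 and 0.025 m and linear speed of block below 0.01 m/s and angular speed of block below 0.05 rad/s and angle between block's own z axis and vertical below 0.05 rad and height (world z) of block below 0.004 m and z of each of vial_1, vial_2 in the frame of block below 0.022 m); the robot touches nothing.
It fails at once if the block meets the stop while more than 15 degrees out of square (contact force between block and stop above 1 N and angle between the x axis of block and the x axis of stop, either way round above 0.26 rad).
It fails at once if the block is lifted or tipped (height (world z) of block above 0.012 m or angle between block's own z axis and vertical above 0.15 rad).
It fails at once if a vial is lifted in its well (z of any of vial_1, vial_2 in the frame of block above 0.03 m).
It fails at once if a neighbouring thing is moved (distance of any of dropper_b, tape_roll, slide_box, tube_c from where it was at the start of the episode above 0.02 m).
It also fails if it takes over 67 s, if anything falls off the work surface, if the arm or the gripper's body presses on something with over 40 N, if the wrist force passes 120 N, or if a joint passes its speed limit or range.

## Working session

There is one attempt and no reset: what is moved stays moved. The work goes in short steps, each a Python script; the robot and the scene stay as the last script left them, time stands still between calls to the robot, and variables do not carry over. Pictures are saved under pics/ and viewed, at most 10 in all, crops included, and the job is handed in when it is done.

```bash
ls; mkdir -p pics; python3 - <<'E'
from bench import manip, effector, viewer
import cv2
for n in("top","scene"):
    im=viewer.get_image(n); cv2.imwrite(f"pics/{n}0.png",cv2.resize(im[:,:,::-1],(800,600),interpolation=cv2.INTER_CUBIC))
    print(n,viewer.get_calibration(n))
print(manip.current_clock(),manip.current_tcp_rot(),manip.current_finger_gap())
E
```

```text
pics
top {'vfov': 51.30357556406524, 'cx': 253.22810072115507, 'cy': 191.80099032131633, 'eye': array([ 0.45655609, -0.08444542,  1.16659261]), 'attitude': array([-0.69789835,  0.71460288, -0.03779984,  0.02918539])}
scene {'vfov': 47.100473933894946, 'cx': 261.46890709561467, 'cy': 201.1006843331041, 'eye': array([0.1199448 , 0.84945169, 0.78211136]), 'attitude': array([-0.21005289,  0.86580479, -0.44405555,  0.09526029])}
0.1 [ 9.90776837e-01  1.35500730e-01 -8.19440776e-05 -8.97437182e-04] 0.09179802958428666
```

View pics/top0.png

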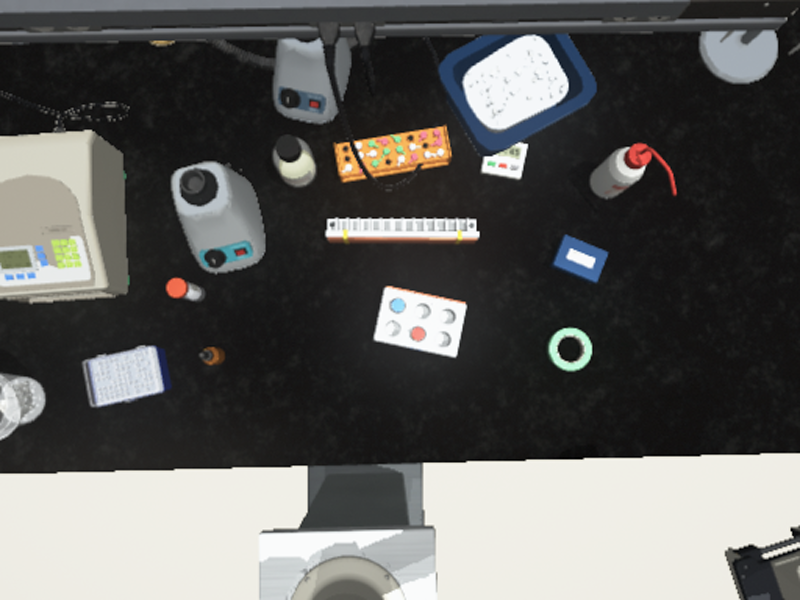

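View pics/scene0.png

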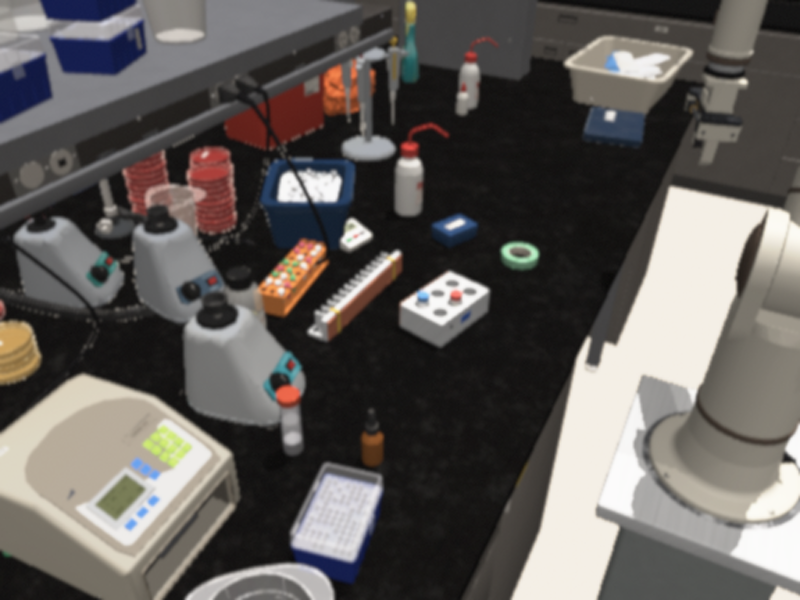

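The top view shows the block top with corners at about (386,287), (466,302), (458,357) and (374,341) in the 800 px picture. The stop's face runs (326,240) to (479,240), with yellow marks near (346,236) and (459,237). The scene view shows a free area on the robot side of the block.

```bash
cat > h.py <<'E'
from bench import manip, effector, viewer
import cv2, numpy as np
from scipy.spatial.transform import Rotation as R
from scipy.optimize import least_squares
def proj(P,c):
    f=192/np.tan(np.radians(c['vfov']/2)); p=R.from_quat(c['attitude']).inv().apply(np.atleast_2d(P)-c['eye'])
    return np.c_[c['cx']+f*p[:,0]/p[:,2], c['cy']+f*p[:,1]/p[:,2]]
def back(uv,z,c):
    uv=np.atleast_2d(uv).astype(float); f=192/np.tan(np.radians(c['vfov']/2))
    d=R.from_quat(c['attitude']).apply(np.c_[(uv[:,0]-c['cx'])/f,(uv[:,1]-c['cy'])/f,np.ones(len(uv))])
    return c['eye']+d*((z-c['eye'][2])/d[:,2])[:,None]
def block(im,c):
    "block pose x,y,yaw from white top face"
    g=im.min(2).copy(); m=(g>110).astype(np.uint8); m[:163]=0;m[240:]=0; m[:,:200]=0;m[:,330:]=0
    cs=max(cv2.findContours(m,cv2.RETR_EXTERNAL,cv2.CHAIN_APPROX_NONE)[0],key=cv2.contourArea)
    P=back(cs[:,0],.05,c)[:,:2].astype(np.float32)
    return cv2.minAreaRect(P),cs
E
python3 - <<'E'
from h import *
im=viewer.get_image("top"); c=viewer.get_calibration("top")
r,cs=block(im,c); print(r, cv2.boxPoints(r))
# stop copper
h=cv2.cvtColor(im,cv2.COLOR_RGB2HSV)
for u in (215,235,255,275,295): print(u,[tuple(im[v,u]) for v in range(138,157)])
k=400/256*0+4
crop=im[130:240,195:325,::-1]; cv2.imwrite("pics/crop.png",cv2.resize(crop,None,fx=6,fy=5.45,interpolation=cv2.INTER_NEAREST))
E
```

```text
((0.5235021114349365, -0.14119523763656616), (0.15258759260177612, 0.10153033584356308), 76.68043518066406) [[ 0.4565258  -0.20374137]
 [ 0.55532503 -0.22713214]
 [ 0.5904784  -0.0786491 ]
 [ 0.4916792  -0.05525833]]
215 [(np.uint8(34), np.uint8(32), np.uint8(30)), (np.uint8(174), np.uint8(177), np.uint8(178)), (np.uint8(236), np.uint8(238), np.uint8(239)), (np.uint8(239), np.uint8(241), np.uint8(242)), (np.uint8(241), np.uint8(243), np.uint8(244)), (np.uint8(243), np.uint8(245), np.uint8(246)), (np.uint8(243), np.uint8(245), np.uint8(246)), (np.uint8(243), np.uint8(245), np.uint8(246)), (np.uint8(243), np.uint8(245), np.uint8(246)), (np.uint8(242), np.uint8(244), np.uint8(245)), (np.uint8(247), np.uint8(249), np.uint8(249)), (np.uint8(249), np.uint8(250), np.uint8(251)), (np.uint8(249), np.uint8(250), np.uint8(251)), (np.uint8(215), np.uint8(194), np.uint8(188)), (np.uint8(167), np.uint8(110), np.uint8(87)), (np.uint8(120), np.uint8(75), np.uint8(58)), (np.uint8(91), np.uint8(59), np.uint8(46)), (np.uint8(59), np.uint8(43), np.uint8(37)), (np.uint8(32), np.uint8(30), np.uint8(29))]

[... 2825 characters left out ...]
27)), (np.uint8(215), np.uint8(219), np.uint8(219)), (np.uint8(205), np.uint8(210), np.uint8(211)), (np.uint8(206), np.uint8(212), np.uint8(212)), (np.uint8(208), np.uint8(213), np.uint8(214)), (np.uint8(195), np.uint8(199), np.uint8(200)), (np.uint8(185), np.uint8(184), np.uint8(146)), (np.uint8(241), np.uint8(238), np.uint8(178)), (np.uint8(249), np.uint8(247), np.uint8(188)), (np.uint8(249), np.uint8(246), np.uint8(184)), (np.uint8(244), np.uint8(240), np.uint8(156)), (np.uint8(247), np.uint8(237), np.uint8(126)), (np.uint8(181), np.uint8(156), np.uint8(78)), (np.uint8(98), np.uint8(66), np.uint8(50)), (np.uint8(72), np.uint8(50), np.uint8(42)), (np.uint8(46), np.uint8(39), np.uint8(37))]
```

View pics/crop.png

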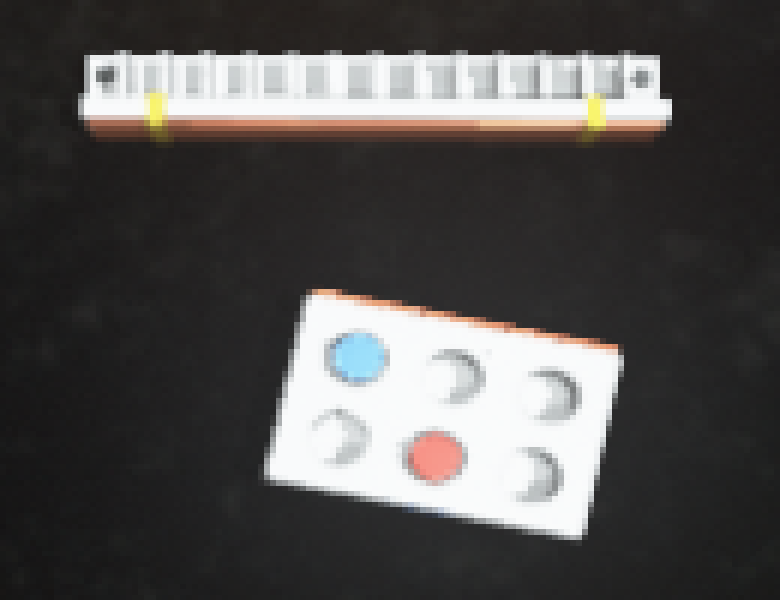

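The crop shows the stop's top front edge at row about 151.4, from column 208.5 to 307. The yellow marks sit at columns 221.3 and 294.5. The block's copper edge faces the stop, and the block is turned about 13° clockwise.

```bash
python3 - <<'E'
from h import *
c=viewer.get_calibration("top")
P=back([[208.0,151.3],[306.7,151.3],[220.8,151.3],[294,151.3]],.046,c);print(P)
yaw=-13.32;
# image row of blocks' front in stop frame
d=P[0]-P[1]; s=np.degrees(np.arctan2(d[1],d[0]))-90; mid=(P[0]+P[1])[:2]/2; print("stop",mid,s,np.linalg.norm(d))
rot=R.from_euler('z',-s,degrees=True).as_matrix()[:2,:2]; print("block in stop",rot@(np.array([.5235,-.1412])-mid),yaw-s)
# candidate ik
for p in ([.43,-.2,.03],[.6,-.1,.03],[.43,-.1,.15],[.53,-.28,.03]):
    print(manip.solve_ik(p,R.from_euler('xz',[180,s],degrees=True).as_quat()))
E
```

```text
[[ 0.68136479  0.02620304  0.046     ]
 [ 0.67519451 -0.25442561  0.046     ]
 [ 0.68056652 -0.01010299  0.046     ]
 [ 0.67599037 -0.2182292   0.046     ]]
stop [ 0.67827965 -0.11411129] -1.2595801619744122 0.28069647771262185
block in stop [-0.15414678 -0.03048454] -12.060419838025588
[ 0.8057884   0.52780328 -0.50987825  2.11173736  0.44591971  0.60643935
 -1.61130499]
[ 0.51680059  0.70990759 -0.53474207  1.78020801  0.48830059  0.78669295
 -1.85706998]
[ 0.91658838  0.30680611 -0.85137055  2.11418795  0.30840772  0.84564898
 -1.71202245]
[ 0.78747616  0.67968781 -0.46065538  1.80521234  0.41997839  0.75497525
 -1.48809197]
```

```bash
cat >> h.py <<'E'
MID=np.array([.67828,-.11411]); S=-1.26
ROT=R.from_euler('z',S,degrees=True).as_matrix()[:2,:2]
Q=R.from_euler('xz',[180,S],degrees=True).as_quat()
def w(x,y,z): return [*(MID+ROT@[x,y]),z]
def tool(): p=manip.current_tool_pos(); return np.r_[ROT.T@(np.array(p[:2])-MID),p[2]]
def F(): f=np.array(manip.current_force()); return ROT.T@f[:2]
def contact(x,y,dx,dy,z=.025,n=40,step=.003,th=2.5):
    "creep along (dx,dy) from stop-frame x,y until touch"
    f0=F()
    for i in range(1,n):
        manip.servo_line(w(x+dx*step*i,y+dy*step*i,z),vel=.04)
        if np.linalg.norm(F()-f0)>th: return tool(),F()-f0
    return None
def measure(name=None):
    im=viewer.get_image("top"); c=viewer.get_calibration("top"); r,_=block(im,c)
    p=ROT.T@(np.array(r[0])-MID); a=r[2]-S; a=(a+45)%90-45
    if name: cv2.imwrite(f"pics/{name}.png",cv2.resize(im[120:260,180:340,::-1],(640,560)))
    print("block",p.round(4),"yaw",round(a,2),np.round(r[1],4),"t",round(manip.current_clock(),1)); return p,a
E
python3 - <<'E'
from h import *
effector.close(10)
manip.move_pose(w(-.158,-.165,.14),Q)
manip.servo_line(w(-.158,-.165,.025),vel=.2)
print(manip.current_clock())
print(contact(-.158,-.165,0,1))
t=tool(); f0=F()
manip.servo_line(w(-.158,t[1]+.024,.025),vel=.04)
print(tool(),F())
manip.servo_line(w(-.158,t[1]-.02,.025),vel=.2)
manip.servo_line(w(-.158,t[1]-.02,.14),vel=.2)
manip.servo_line(w(-.25,t[1]-.06,.2),vel=.3)
measure("a")
E
```

```text
4.1167
(array([-0.15803407, -0.12004769,  0.02499855]), array([-0.08193753, -2.92861398]))
[-0.15800793 -0.09479329  0.02494234] [-0.00052987  0.39678014]
block [-0.1561  0.0012] yaw -10.01 [0.1523 0.1009] t 10.3
```

View pics/a.png

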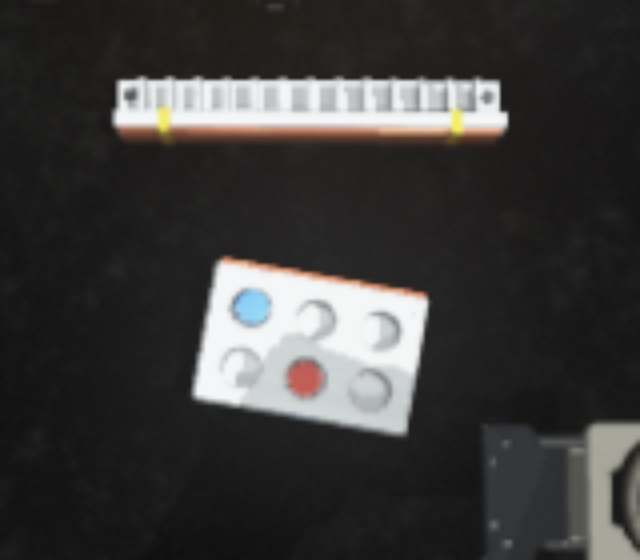

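The picture shows the block nearly centred laterally, still about 10° clockwise, with its vials in place and the hand clear at bottom right.

```bash
cat >> h.py <<'E'
def nudge(x,y,push,name=None,vel=.05):
    "from in front of the robot-side face at stop-frame y: creep to touch, push, back off right, look"
    f0=F()
    r=contact(x,y,1,0); print("touch",r)
    if r is None: return
    manip.servo_line(w(r[0][0]+push,y,.025),vel=vel); print("end",tool(),F()-f0)
    manip.servo_line(w(r[0][0]+push-.025,y,.025),vel=.2)
def park(): manip.servo_line(w(-.26,-.24,.10),vel=.35)
E
python3 - <<'E'
from h import *
manip.servo_line(w(-.245,-.035,.1),vel=.3)
manip.servo_line(w(-.245,-.035,.025),vel=.2)
nudge(-.245,-.035,.015)
park(); measure()
E
```

```text
touch (array([-0.22476553, -0.03531314,  0.0247365 ]), array([-3.12866273, -0.58024823]))
end [-0.20851439 -0.03456802  0.02526556] [-0.24670494  0.55429352]
block [-0.1454  0.0052] yaw -3.01 [0.1529 0.1016] t 14.8
```

```bash
cat >> h.py <<'E'
def walk(targets,yc,a=.042,back=.025):
    for side,xt in targets:
        y=yc+(a if side=='L' else -a); p=tool()
        manip.servo_line(w(min(p[0],xt-.04),y,.025),vel=.2)
        manip.servo_line(w(xt,y,.025),vel=.06); f=F()
        manip.servo_line(w(xt-back,y,.025),vel=.2)
        print(side,xt,f.round(1),round(manip.current_clock(),1))
E
python3 - <<'E'
from h import *
manip.servo_line(w(-.26,-.037,.1),vel=.35)
manip.servo_line(w(-.26,-.037,.025),vel=.2)
walk([('R',-.197),('L',-.185),('R',-.172)],.005)
park(); measure("b")
E
```

```text
R -0.197 [-4.4 -1.5] 17.8
L -0.185 [-2.7  0.2] 19.5
R -0.172 [-2.1  0.1] 21.1
block [-0.1132  0.0092] yaw 3.0 [0.1019 0.1529] t 22.0
```

View pics/b.png

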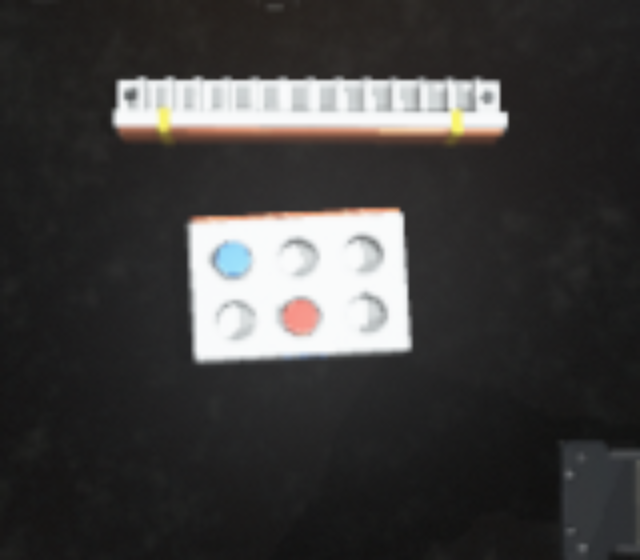

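The picture shows the block well placed between the marks, about 3° counter-clockwise and some 60 mm short of the stop. I'll keep walking it.

```bash
python3 - <<'E'
from h import *
manip.servo_line(w(-.22,.051,.1),vel=.35)
manip.servo_line(w(-.22,.051,.025),vel=.2)
walk([('L',-.157),('R',-.145),('L',-.135),('R',-.129),('L',-.126)],.009)
park(); measure("c")
E
```

```text
L -0.157 [-4.   1.9] 25.2
R -0.145 [-1.8  0.4] 26.9
L -0.135 [-1.4  0.7] 28.6
R -0.129 [-0.7 -0.6] 30.2
L -0.126 [-1.  -0.6] 31.9
block [-0.0755  0.007 ] yaw -0.02 [0.1526 0.0824] t 33.0
```

View pics/c.png

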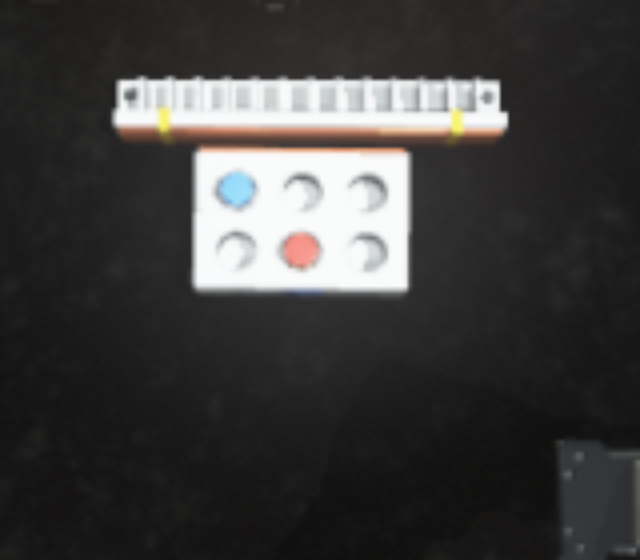

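The block is square, with about 16 mm left to the stop. The last stretch is short alternate nudges, then force-guarded presses.

```bash
python3 - <<'E'
from h import *
manip.servo_line(w(-.17,-.035,.1),vel=.35)
manip.servo_line(w(-.17,-.035,.025),vel=.2)
walk([('R',-.120),('L',-.116)],.007)
for side in 'RLRL':
    y=.007+(.042 if side=='L' else -.042)
    manip.servo_line(w(-.14,y,.025),vel=.2); f0=F()
    for x in np.arange(-.121,-.098,.0015):
        manip.servo_line(w(x,y,.025),vel=.04); f=F()-f0
        if f[0]<-20: break
    print(side,tool().round(4),f.round(1),round(manip.current_clock(),1))
    manip.servo_line(w(-.14,y,.025),vel=.2)
park(); manip.sleep(.3); print(manip.current_clock(),F())
im=viewer.get_image("top"); cv2.imwrite("pics/d.png",cv2.resize(im[130:210,200:320,::-1],(780,520),interpolation=cv2.INTER_NEAREST))
im=viewer.get_image("scene"); cv2.imwrite("pics/e.png",cv2.resize(im[140:240,180:330,::-1],(750,500),interpolation=cv2.INTER_CUBIC))
E
```

```text
R -0.12 [-3.4 -0.8] 35.8
L -0.116 [-2.3  0. ] 37.5
R [-0.1148 -0.0354  0.0236] [-23.3  -1.4] 41.2
L [-0.1142  0.049   0.0232] [-23.1   1. ] 45.5
R [-0.1146 -0.0352  0.0234] [-21.   -0.2] 49.5
L [-0.1141  0.0488  0.0232] [-21.4   2.5] 53.7
55.4167 [0.08096432 0.60363968]
```

View pics/d.png

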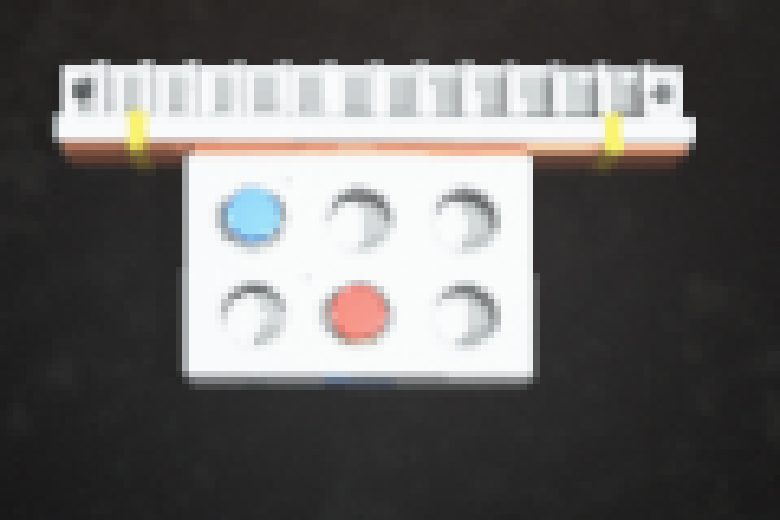

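View pics/e.png

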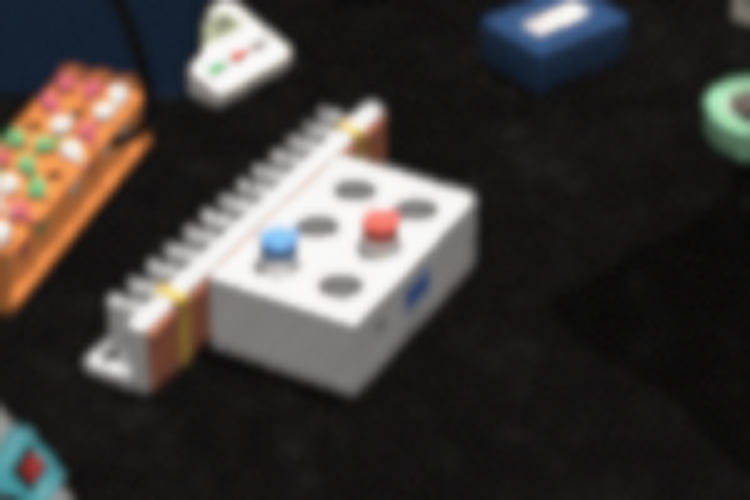

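Both corners are firm at over 21 N at the same depth. The pictures show the copper faces flush along their length, the block between the marks, both vials down in their wells and the hand clear.

```bash
python3 -c "
from bench import manip
print(manip.hand_in(),manip.current_clock())"
```

```text
the job is handed in; nothing more can be done
the job is handed in; nothing more can be done
```

The block was walked square by corner nudges until its copper side seated against the stop, about 7 mm off centre between the yellow marks, with both vials in their wells and the hand clear; I handed it in at about 55 s, and no verdict came back.

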